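Unload the small deburring machine

TASK

The deburring run is finished: first turn the machine's speed knob fully anticlockwise to off. Then press the clear bayonet cover down and, keeping it pressed, twist it a quarter turn anticlockwise to free it from its lugs, lift it off and set it down, right way up, in the middle of the rubber mat. Finally move every coupling nut from the machine into the aluminium tray, leaving the oil bottle and the hammer where they are.

Things in the scene. Friction and masses are not known exactly. Their poses are not given: they have to be found in the camera images.
- machine: fixed bench deburring machine. Origin: at table level under the drum axis, z up. Green housing 50 mm high, from x = -190 to +90 mm and y = +-90 mm of its frame; the knob is at its -x end, towards the robot. A steel plinth 140 mm across stands on it, with two bayonet lugs (10 mm wide, 6 mm thick) at +-y reaching 82 mm from the axis
- deck (a point): centre of the plinth's flat top, the deck on which the nuts stand, on the drum axis 86 mm above the table. Here stands a sprung plunger (shaft 12 mm, head 28 mm across, top 144 mm above the table) that pushes the cover up with about 8 N, rising 0.5 N per mm pressed
- cover: loose bayonet cover, 250 g, 158 mm across, 88 mm high, clear dome on a slotted aluminium skirt, open below. Origin: centre of its lower edge, z up. Locked at the start: axes as the machine's, origin on the drum axis 60 mm above the table. Press 6 to 8 mm down (notch 5, hard stop 10), turn anticlockwise from above (yaw grows): free at 80 to 92 degrees (end stop), aim for 86
- cover_grip (a point): grip point on the cover's axis, 112 mm above its origin, in the round black knob on its top: 28 mm across, from 88 to 118 mm above the origin, with a white line on top towards the cover's -x. Let go part way (11 to 70 degrees), the cover stays on the slot's ledge, 5 mm low, and can be gripped again at any yaw. Free, it must rise 90 mm to clear nuts and plunger
- speed (a joint): the speed knob: 0 = off, at its anticlockwise end stop; grows clockwise (seen from above) to 4.7 rad. Turns stiffly (0.03 N m), stays where left
- speed_grip (a point): point on the knob's axis at the height to grip, 87 mm above the table, 145 mm from the drum axis towards the machine's -x. The knob is a black disc 44 mm across with a bar 42 mm long, 14 mm thick, its top 94 mm above the table; the frame turns with the knob, x along the bar; at 0 it agrees with the machine's x
- mat: fixed black rubber mat, 200 x 200 mm, 3 mm thick, flat on the table. Origin: centre of its underside
- tray: loose open aluminium tray, 180 (x) x 130 (y) mm outside, 28 mm high, walls and floor about 4 to 5 mm, 0.7 kg. Origin: centre of its underside
- nut1: bright steel hexagonal coupling nut, like its fellows: 20 mm across flats, 23 mm across corners, 40 mm tall, about 90 g; starts upright on the deck under the cover. Origin: centre of its lower end; z up its axis; y square to one pair of flats. May be absent
- nut2: bright steel hexagonal coupling nut, like its fellows: 20 mm across flats, 23 mm across corners, 40 mm tall, about 90 g; starts upright on the deck under the cover. Origin: centre of its lower end; z up its axis; y square to one pair of flats. May be absent
- nut3: bright steel hexagonal coupling nut, like its fellows: 20 mm across flats, 23 mm across corners, 40 mm tall, about 90 g; starts upright on the deck under the cover. Origin: centre of its lower end; z up its axis; y square to one pair of flats. May be absent
- nut4: bright steel hexagonal coupling nut, like its fellows: 20 mm across flats, 23 mm across corners, 40 mm tall, about 90 g; starts upright on the deck under the cover. Origin: centre of its lower end; z up its axis; y square to one pair of flats. May be absent
- nut5: bright steel hexagonal coupling nut, like its fellows: 20 mm across flats, 23 mm across corners, 40 mm tall, about 90 g; starts upright on the deck under the cover. Origin: centre of its lower end; z up its axis; y square to one pair of flats. May be absent
- oil: bystander: white oil bottle, 56 mm across, 170 mm high; origin under its centre
- hammer: bystander: hammer lying on the table, about 300 mm long
Not all that is in view belongs to the job. There is more than one size of the tray; the one meant has the size given above. There is more than one size of the cover; the one meant has the size given above.

How it is judged (in metres and radians):
On the way, in this order (a step that is already met when the one before it is completed fails the run):
1. the speed knob is turned to its off stop (value of joint speed below 0.1 rad), for 0.2 s.
2. the cover, still down on its seat, is turned a quarter turn (angle between the x axis of cover and the x axis of machine, either way round above 1.35 rad and horizontal distance between cover and machine below 0.01 m and height (world z) of cover below 0.066 m), for 0.1 s.
3. the cover lies right way up on the rubber mat, let go (horizontal distance between cover and mat below 0.04 m and height (world z) of cover below 0.012 m and angle between cover's own z axis and vertical below 0.1 rad and contact force between the fingers and cover below 0.3 N), for 0.2 s.
At the end, for the whole second after the job is handed in: the knob is within 0.1 rad of its off stop; the cover lies right way up on the mat, within 40 mm of its middle; every nut present lies or stands on the tray's floor between its walls; all at rest (all of step 3 and value of joint speed below 0.1 rad and x of nut1 in the frame of tray between -0.088 and 0.088 m and y of nut1 in the frame of tray between -0.063 and 0.063 m and z of each of nut1, nut2, nut3, nut4, nut5 in the frame of tray below 0.03 m and linear speed of each of nut1, nut2, nut3, nut4, nut5, cover below 0.03 m/s and x of nut2 in the frame of tray between -0.088 and 0.088 m and y of nut2 in the frame of tray between -0.063 and 0.063 m and x of nut3 in the frame of tray between -0.088 and 0.088 m and y of nut3 in the frame of tray between -0.063 and 0.063 m and x of nut4 in the frame of tray between -0.088 and 0.088 m and y of nut4 in the frame of tray between -0.063 and 0.063 m and x of nut5 in the frame of tray between -0.088 and 0.088 m and y of nut5 in the frame of tray between -0.063 and 0.063 m and angle between tray's own z axis and vertical below 0.1 rad); the robot touches nothing.
It fails at once if a bystander (oil bottle or hammer) is moved by more than 30 mm (distance of any of oil, hammer from where it was at the start of the episode above 0.03 m).
Of nut1, nut2, nut3, nut4, nut5 only 3 to 5 are there at a start; the rules pass over those that are not, and their reading is None.
At some moment in a run one of tray may be knocked a few centimetres aside while the robot is not near it.
Once in a run the grip may slacken for a moment while it holds something.
It also fails if it takes over 210 s, if anything falls off the work surface, if the arm or the gripper's body presses on something with over 40 N, if the wrist force passes 120 N, or if a joint passes its speed limit or range.

ROBOT

A 7-joint arm with a two-finger parallel gripper is mounted at the origin on the work surface. World frame = base frame: x ahead of the robot, y to its left, z up, the work surface at z = 0. Lengths are in mm, angles in rad, forces in N, time in s.
With the tool pointing down it reaches from about 425 to 1025 mm from the base axis. Payload 9.4 kg.
Tool frame: the origin (TCP) lies midway between the tips of the shut fingers; the grasp point (between the pads) lies 19 mm behind it; y points along the fingers, z is the direction in which the jaws open and shut, and the axes are right-handed (so a half turn about y gives the same grasp; the last joint's range is limited). The gripper opens to 85 mm and grips with 20 to 120 N. Pads are 22 mm wide; open, the fingers measure 114 mm over their backs; the gripper's body (76 mm by 85 mm) begins 54 mm behind the grasp point. The pads swing forward as they close: fully open they stand 13 mm farther back than shut.
Start: joints at [1.047, 0.599, -0.003, 1.599, 0.002, 0.943, -0.08], TCP at [313.25, -653.834, 231.275] pointing down, gripper open.
Joint ranges: [-2.57, 2.57], [-0.35, 1.97], [-1.29, 1.29], [0.11, 2.56], [-1.05, 4.19], [0.11, 1.86], [-2.63, 2.63]. Speed limits (rad/s): [2.22, 2.22, 3.01, 3.01, 3.14, 3.14, 3.14].

INTERFACE

Orientations are given as a 3x3 rotation matrix whose columns are the frame's x, y, z axes.
In Python, from rig import get_state, read_camera, calibration, sign_off gives the robot as it stands.
- The arm moves only by the shell command python3 -m crank 'ROWS' [FORCE]. ROWS is text: rows parted by semicolons, each of 5 numbers parted by spaces: the shift along the tool's x, y, z in mm, then the turn about the tool's y in rad, then the opening, from 0 (shut) to 1 (fully open). In form: dx dy dz spin jaw; .... A call has exactly 10 rows; each row shifts and turns the commanded pose from where the row before left it, along the tool's axes as they then stand; what a row does not reach is not made up. A row lasts 1/12 s, in which the tool goes at most 41.7 mm and 7.16 degrees, less where a joint would pass 70% of its speed; a pose out of reach is approached as far as the arm can. A call is refused whole if a number of a shift passes 41.7 or a number of a turn 0.125, either way. A call with a gripper value outside its range is refused whole. The fingers move at their own pace and stop on an object; FORCE is the grip in N (left out, the last holds). Time passes only in rows, so rows that do not move let the fingers close, or fill a call up. It gives the time, the measured TCP pose, the force and the opening at its end, in the units of the state.
- get_state(): the state, without advancing time (a new reading comes with each control period).
- read_camera(name): name is "side" or "top"; returns the picture (420x560x3 uint8, red, green, blue); there is no depth.
- calibration(name): a dict with "fx", "fy", "cx", "cy" (pixels), "extrinsics" (4x4, takes a point from world to camera coordinates). Camera axes: x right, y up, looking along -z (the intrinsics and any distortion apply to the point x, -y, -z); pixel columns grow to the right and rows downward; lengths in mm; the calibration is good to about 2 mm. A picture is of the moment at which its call begins. calibration takes no time and is no camera call.
- sign_off(): hands the job in, once; it reports no verdict.
The state is a dict: "time_s": time; "q": joint angles; "dq": joint speeds; "effort": joint torques, N m; "tool_pos": TCP position; "eef_rot": TCP orientation; "force": force on the tool from outside, world axes, zero at the start; "moment": the same for the moment, N m; "opening": finger opening in mm.
Only numpy, scipy, OpenCV 4.12 (cv2) and the standard library are available. Lean on these libraries where they do the work, as an engineer would, in place of code of your own. Each camera call takes 0.05 s, during which the arm holds its last target. There are 200 camera calls.

## Working session

There is one attempt and no reset: what is moved stays moved. The work goes in short steps, Python scripts to look and compute and a shell command to move; the robot and the scene stay as the last step left them, time stands still between calls to the robot, and variables do not carry over. Pictures are saved under pics/ and viewed, about 12 in all and at most 16, crops included, and the job is handed in when it is done.

```bash
ls; mkdir -p pics; python3 - <<'E'
from rig import *
import cv2,numpy as np
for n in("side","top"):
    cv2.imwrite(f"pics/{n}0.png",cv2.cvtColor(read_camera(n),cv2.COLOR_RGB2BGR))
    c=calibration(n);print(n,c["fx"],c["fy"],c["cx"],c["cy"]);print({k:v for k,v in c.items() if k not in("fx","fy","cx","cy")})
    E=np.array(c["extrinsics"]);print("cam",-E[:3,:3].T@E[:3,3])
print(get_state())
E
```

```text
pics
side 437.36453242266 437.36453242266 282.85518239575083 215.58252433078553
{'extrinsics': array([[-9.93728126e-01, -1.10168430e-01, -1.91658287e-02,
         4.44235814e+02],
       [ 6.84602183e-02, -7.34895910e-01,  6.74715643e-01,
        -1.18181170e+02],
       [-8.84172524e-02,  6.69171815e-01,  7.37828890e-01,
        -1.17168303e+03],
       [ 0.00000000e+00,  0.00000000e+00,  0.00000000e+00,
         1.00000000e+00]])}
cam [345.94333668 746.14716596 952.75442377]
top 378.87939163260387 378.87939163260387 279.77529869343255 202.9927203311209
{'extrinsics': array([[ 6.02748823e-02, -9.98175005e-01,  3.68742139e-03,
        -3.88741283e+01],
       [ 9.75547028e-01,  5.96899178e-02,  2.11530400e-01,
        -4.85441449e+02],
       [-2.11364460e-01, -9.15271702e-03,  9.77364463e-01,
        -1.01131318e+03],
       [ 0.00000000e+00,  0.00000000e+00,  0.00000000e+00,
         1.00000000e+00]])}
cam [ 262.15843107  -19.08348643 1091.25053618]
{'time_s': 0.1, 'q': array([ 1.04726958,  0.6000479 , -0.00253026,  1.60000221,  0.00182258,
        0.94290342, -0.07978753]), 'dq': array([ 0.00049499, -0.00268455, -0.00131554, -0.00299386,  0.00163739,
        0.00022491, -0.00055512]), 'effort': array([ 5.89215793e-03, -7.77988887e+01,  1.56943951e+00, -2.58626890e+01,
        1.25543762e-02,  5.42224792e-03,  3.97001565e-05]), 'tool_pos': array([ 313.08447475, -653.47727557,  230.5185236 ]), 'eef_rot': array([[-9.01791070e-01, -7.21605315e-04,  4.32171662e-01],
       [-4.32172237e-01,  1.15204812e-03, -9.01790347e-01],
       [ 1.52854158e-04, -9.99999076e-01, -1.35076449e-03]]), 'force': array([-0.51897425,  1.28818669,  0.5602383 ]), 'moment': array([-0.02198827,  0.03817468,  0.00029548]), 'opening': 85.59480518386486}
```

View pics/top0.png

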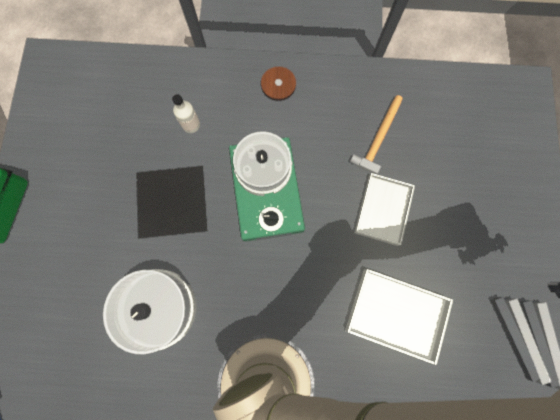

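View pics/side0.png

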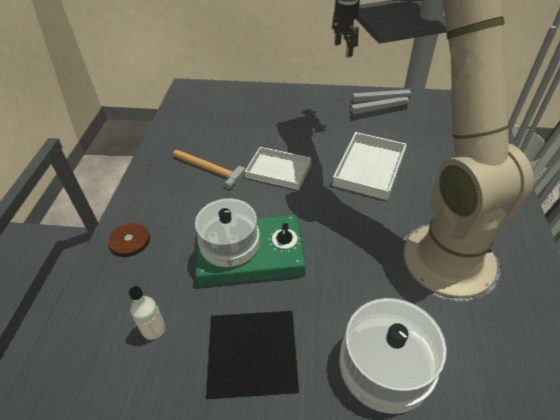

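The top view shows these candidates:
- **Covers:** one on the machine at about (262,160), and a larger decoy on the table at (148,311).
- **Trays:** small at (386,208), large at (400,315).
- **Other items:** mat (172,201), speed knob (270,217), oil bottle (187,115), hammer (380,135).

Next I'll measure them.

```bash
cat > h.py <<'E'
import numpy as np,cv2
from rig import *
def K(n):
    c=calibration(n);return c["fx"],c["fy"],c["cx"],c["cy"],np.array(c["extrinsics"])
def proj(n,p):
    fx,fy,cx,cy,E=K(n);q=E[:3,:3]@np.array(p,float)+E[:3,3];return np.array([cx-fx*q[0]/q[2],cy+fy*q[1]/q[2]])
def ray(n,uv):
    fx,fy,cx,cy,E=K(n);d=np.array([(uv[0]-cx)/fx,-(uv[1]-cy)/fy,-1]);R=E[:3,:3];return -R.T@E[:3,3],R.T@d
def onz(n,uv,z):
    o,d=ray(n,uv);return o+d*(z-o[2])/d[2]
def tri(a,b):  # side pixel, top pixel
    o1,d1=ray("side",a);o2,d2=ray("top",b)
    s=np.linalg.lstsq(np.stack([d1,-d2],1),o2-o1,rcond=None)[0];p,q=o1+s[0]*d1,o2+s[1]*d2
    return (p+q)/2,np.linalg.norm(p-q)
def snap(n,name=None):
    im=cv2.cvtColor(read_camera(n),cv2.COLOR_RGB2BGR)
    if name:cv2.imwrite(f"pics/{name}.png",im)
    return im
def crop(im,x0,y0,x1,y1,s):
    return cv2.resize(im[y0:y1,x0:x1],None,fx=s,fy=s,interpolation=cv2.INTER_CUBIC)
def big(m,box=None):
    m=m.astype(np.uint8)
    if box:
        k=np.zeros_like(m);x0,y0,x1,y1=box;k[y0:y1,x0:x1]=1;m=m*k
    cs,_=cv2.findContours(m,cv2.RETR_EXTERNAL,cv2.CHAIN_APPROX_NONE);return max(cs,key=cv2.contourArea)
E
python3 - <<'E'
from h import *
top=cv2.imread("pics/top0.png");side=cv2.imread("pics/side0.png")
hsv=cv2.cvtColor(top,cv2.COLOR_BGR2HSV);g=cv2.cvtColor(top,cv2.COLOR_BGR2GRAY)
def rect(c,z,lab):
    p=np.array([onz("top",q[0],z)[:2] for q in c],np.float32);print(lab,cv2.minAreaRect(p))
rect(big(g<30,(120,150,220,250)),3,"mat")
rect(big((hsv[...,0]>50)&(hsv[...,0]<90)&(hsv[...,1]>120)&(g>35),(220,120,320,250)),50,"green")
rect(big(g>120,(345,165,420,250)),28,"smalltray")
rect(big(g>120,(335,255,465,370)),28,"bigtray")
o=np.hstack([crop(top,220,120,320,245,4),crop(side,180,190,315,290,4)[:400]if 0 else cv2.resize(side[190:290,185:305],(600*500//500,500))[:, :400*600//400]])
cv2.imwrite("pics/c1.png",o[:, :800]);print(o.shape)
E
```

```text
Traceback (most recent call last):
  File "h.py", line 25, in big
    cs,_=cv2.findContours(m,cv2.RETR_EXTERNAL,cv2.CHAIN_APPROX_NONE);return max(cs,key=cv2.contourArea)
                                                                            ~~~^^^^^^^^^^^^^^^^^^^^^^^^
ValueError: max() iterable argument is empty
```

```bash
python3 - <<'E'
from h import *
top=cv2.imread("pics/top0.png");side=cv2.imread("pics/side0.png")
hsv=cv2.cvtColor(top,cv2.COLOR_BGR2HSV);g=cv2.cvtColor(top,cv2.COLOR_BGR2GRAY)
print(g[200,172],g[260,172],hsv[230,250],hsv[180,240])
def rect(c,z,lab):
    p=np.array([onz("top",q[0],z)[:2] for q in c],np.float32);r=cv2.minAreaRect(p);print(lab,r);print(cv2.boxPoints(r).round().tolist())
rect(big(g<44,(120,150,220,250)),3,"mat")
rect(big((hsv[...,0]>50)&(hsv[...,0]<90)&(hsv[...,1]>120),(220,120,320,250)),50,"green")
rect(big(g>120,(345,165,420,250)),28,"smalltray")
rect(big(g>120,(335,255,465,370)),28,"bigtray")
o=np.hstack([cv2.resize(top[120:245,220:320],(400,500)),cv2.resize(side[190:290,220:300],(400,500))])
cv2.imwrite("pics/c1.png",o)
E
```

```text
52 115 [ 72 109 161] [ 25  22 194]Traceback (most recent call last):
  File "<stdin>", line 7, in <module>
  File "h.py", line 25, in big
    cs,_=cv2.findContours(m,cv2.RETR_EXTERNAL,cv2.CHAIN_APPROX_NONE);return max(cs,key=cv2.contourArea)
                                                                            ~~~^^^^^^^^^^^^^^^^^^^^^^^^
ValueError: max() iterable argument is empty
```

```bash
python3 - <<'E'
from h import *
top=cv2.imread("pics/top0.png");side=cv2.imread("pics/side0.png")
hsv=cv2.cvtColor(top,cv2.COLOR_BGR2HSV);g=cv2.cvtColor(top,cv2.COLOR_BGR2GRAY)
print(g[208,386],g[250,395],g[315,400],hsv[235,280])
def rect(c,z,lab):
    p=np.array([onz("top",q[0],z)[:2] for q in c],np.float32);r=cv2.minAreaRect(p);print(lab,r);print(cv2.boxPoints(r).round().tolist())
rect(big(g<80,(120,150,220,250)),3,"mat")
rect(big((hsv[...,0]>50)&(hsv[...,0]<90)&(hsv[...,1]>90),(220,120,320,250)),50,"green")
rect(big(g>150,(345,165,420,250)),28,"smalltray")
rect(big(g>150,(335,255,465,370)),28,"bigtray")
o=np.hstack([cv2.resize(top[120:245,220:320],(400,500)),cv2.resize(side[190:290,220:300],(400,500))])
cv2.imwrite("pics/c1.png",o)
E
```

```text
249 91 254 [64 21 97]
mat ((484.0307312011719, 311.27020263671875), (198.603515625, 199.18455505371094), 9.553752899169922)
[[370.0, 393.0], [403.0, 197.0], [598.0, 230.0], [565.0, 426.0]]
green ((487.6273498535156, 23.92810821533203), (188.32086181640625, 175.68313598632812), 12.370833396911621)
[[377.0, 90.0], [414.0, -82.0], [598.0, -42.0], [561.0, 130.0]]
smalltray ((514.2948608398438, -300.53472900390625), (165.25665283203125, 210.22401428222656), 76.93434143066406)
[[393.0, -357.0], [598.0, -405.0], [635.0, -244.0], [431.0, -196.0]]
bigtray ((201.77691650390625, -352.8304748535156), (248.9656982421875, 181.14108276367188), 73.90079498291016)
[[80.0, -447.0], [254.0, -498.0], [323.0, -258.0], [149.0, -208.0]]
```

View pics/c1.png

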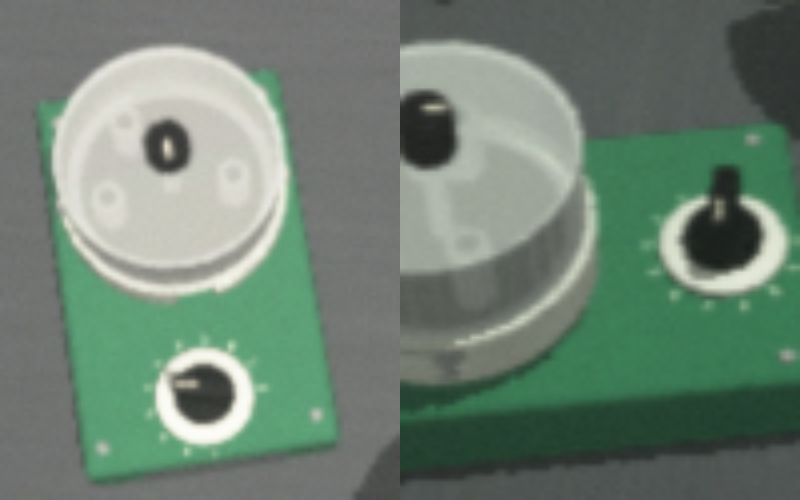

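```bash
python3 - <<'E'
from h import *
top=cv2.imread("pics/top0.png");side=cv2.imread("pics/side0.png")
g=cv2.cvtColor(top,cv2.COLOR_BGR2GRAY);s=cv2.cvtColor(side,cv2.COLOR_BGR2GRAY)
def rect(c,z,lab):
    p=np.array([onz("top",q[0],z)[:2] for q in c],np.float32);r=cv2.minAreaRect(p);print(lab,r);print(cv2.boxPoints(r).round().tolist())
m=cv2.morphologyEx((g>175).astype(np.uint8),cv2.MORPH_OPEN,np.ones((3,3)))
rect(big(m,(352,172,418,250)),28,"small inner+rim")
print(onz("top",[[372,174],[414,186],[402,244],[357,236]][0],28), [onz("top",q,28).round()[:2].tolist() for q in [[372,174],[414,186],[402,244],[357,236]]])
for lab,bt,bs in(("cover",(250,145,275,168),(215,205,235,226)),("speed",(258,206,284,232),(270,220,302,252))):
    ct=big(g<70,bt);cs=big(s<70,bs);print(lab,cv2.boundingRect(ct),cv2.minEnclosingCircle(ct),cv2.boundingRect(cs),cv2.minEnclosingCircle(cs))
print("tri cover top",tri((224.5,212),(262,156)))
Rz=lambda a:np.array([[np.cos(a),-np.sin(a)],[np.sin(a),np.cos(a)]])
for z in(76,80):print("speed disc",z,onz("top",(271,218.2),z))
a=np.radians(12.3)
for P in([581,44.6],):
    sg=np.array(P)+Rz(a)@[-145,0]
    print(sg,"top",proj("top",[*sg,76]),proj("top",[*sg,94]),"side",proj("side",[*sg,76]),proj("side",[*sg,94]),"cov",proj("top",[*P,178]),proj("side",[*P,178]))
E
```

```text
small inner+rim ((501.8199462890625, -306.8233337402344), (118.27616882324219, 173.65476989746094), 76.76094818115234)
[[404.0, -345.0], [573.0, -384.0], [600.0, -269.0], [431.0, -229.0]]
[ 595.08834072 -272.91570004   28.        ] [[595.0, -273.0], [566.0, -395.0], [395.0, -359.0], [410.0, -232.0]]
cover (257, 151, 10, 11) ((261.441162109375, 156.2058868408203), 5.4343647956848145) (219, 209, 12, 14) ((225.0, 215.5), 7.159010887145996)
speed (265, 212, 13, 13) ((270.65533447265625, 218.1796112060547), 6.397585391998291) (277, 223, 15, 21) ((283.5, 233.0), 10.30786418914795)
tri cover top (array([581.04700046,  41.98831627, 174.32253224]), np.float64(2.385220732225298))
speed disc 76 [438.04878189  11.68050807  76.        ]
speed disc 80 [437.355789    11.55930057  80.        ]
[439.32839171  13.71059399] top [270.28545359 217.69198032] [270.14539076 216.52250726] side [284.64842243 233.49375091] [284.53617096 229.01152635] cov [260.95399865 155.00295809] [224.59677411 211.90969383]
```

```bash
cat > go.py <<'E'
import sys,numpy as np
from rig import get_state
s=get_state();R=s["eef_rot"];p=s["tool_pos"];psi=np.arctan2(R[1,2],R[0,2])
print("t",round(s["time_s"],2),"p",p.round(1),"yaw",round(np.degrees(psi),1),"F",s["force"].round(1),"M",s["moment"].round(2),"op",round(s["opening"],1),"q7",s["q"][6].round(2),"tilt",np.degrees(np.arccos(-R[2,1])).round(2))
if len(sys.argv)>4:
    t=np.array(sys.argv[1:4],float)-p;y=np.radians(float(sys.argv[4]));sp=-((y-psi+np.pi)%(2*np.pi)-np.pi)
    print("spin %.3f then  dx %.1f dy %.1f dz %.1f | before spin dx %.1f dz %.1f"%(sp,np.sin(y)*t[0]-np.cos(y)*t[1],-t[2],np.cos(y)*t[0]+np.sin(y)*t[1],np.sin(psi)*t[0]-np.cos(psi)*t[1],np.cos(psi)*t[0]+np.sin(psi)*t[1]))
E
python3 -c "
from h import *
a=onz('top',(262.5,213.75),94);b=onz('top',(268.75,216),94);d=a-b;print(np.degrees(np.arctan2(d[1],d[0])))"
python3 -m crank '0 0 0 -0.118 1;0 0 0 -0.118 1;0 0 0 -0.118 1;0 0 0 -0.118 1;0 0 0 -0.118 1;0 0 0 -0.118 1;0 0 0 -0.118 1;-33.2 0 7.9 0 0.6;-33.2 0 7.9 0 0.6;-33.2 0 7.9 0 0.6' 40
python3 -m crank '-33.2 0 7.9 0 0.6;-33.2 0 7.9 0 0.6;-33.2 0 7.9 0 0.6;-33.2 0 7.9 0 0.6;-33.2 0 7.9 0 0.6;-33.2 0 7.9 0 0.6;-33.2 0 7.9 0 0.6;-33.2 0 7.9 0 0.6;-33.2 0 7.9 0 0.6;-25 0 -15.3 0 0.5'
python3 -m crank '-25 0 -15.3 0 0.5;-25 0 -15.3 0 0.5;-25 0 -15.3 0 0.5;-25 0 -15.3 0 0.5;-25 0 -15.3 0 0.5;-25 0 -15.3 0 0.5;-25 0 -15.3 0 0.5;-25 0 -15.3 0 0.5;-25 0 -15.3 0 0.5;-25 0 -15.3 0 0.5'
python3 go.py 439 12.5 120 -17
```

```text
73.4456024456127
time_s: 0.93
tool_pos: [364.8, -564.7, 230.5]
eef_rot: [[-0.295, -0.0, 0.955], [-0.955, 0.001, -0.295], [-0.001, -1.0, -0.001]]
force: [0.9, 0.5, -0.1]
opening: 52.2
time_s: 1.77
tool_pos: [517.8, -269.7, 231.1]
eef_rot: [[-0.291, 0.003, 0.957], [-0.957, 0.001, -0.291], [-0.002, -1.0, 0.003]]
force: [0.8, 0.3, 0.1]
opening: 42.6
time_s: 2.6
tool_pos: [440.0, 12.7, 231.2]
eef_rot: [[-0.294, -0.0, 0.956], [-0.956, -0.0, -0.294], [0.0, -1.0, -0.0]]
force: [-0.3, -0.5, -0.2]
opening: 42.7
t 2.6 p [440.   12.7 231.2] yaw -17.1 F [-0.3 -0.5 -0.2] M [-0.02  0.03  0.01] op 42.7 q7 -0.63 tilt 0.01
spin -0.001 then  dx 0.4 dy 111.2 dz -0.9 | before spin dx 0.4 dz -0.9
```

```bash

python3 -m crank '0 20 0 0 0.5;0 20 0 0 0.5;0 20 0 0 0.5;0 20 0 0 0.5;0 20 0 0 0.5;0 20 0 0 0.5;0 15 0 0 0.5;0 10 0 0 0.5;0 6 0 0 0.5;0 4 0 0 0.5' 40
python3 -c "
from h import *
a=snap('side');b=snap('top')
cv2.imwrite('pics/k1.png',np.hstack([cv2.resize(b[170:270,220:320],(400,400)),cv2.resize(a[170:270,230:330],(400,400))]))"; python3 go.py
```

```text
time_s: 3.43
tool_pos: [440.4, 11.5, 75.5]
eef_rot: [[-0.293, -0.001, 0.956], [-0.956, -0.0, -0.293], [0.001, -1.0, -0.001]]
force: [0.1, -0.3, 0.7]
opening: 43.1
t 3.53 p [440.6  11.6  76. ] yaw -17.1 F [1.2 0.5 0.1] M [-0.03 -0.05 -0.04] op 42.5 q7 -0.82 tilt 0.04
```

View pics/k1.png

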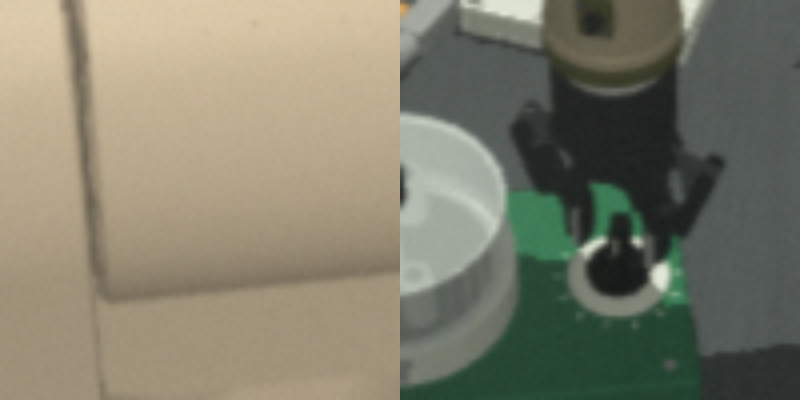

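The fingers straddle the bar, seen at (620,240) in the right half of the crop. I'll lower a little more and then close.

```bash

python3 -m crank '0 2 0 0 0.5;0 2 0 0 0.5;0 2 0 0 0.5;0 1 0 0 0.5;0 0 0 0 0.3;0 0 0 0 0.1;0 0 0 0 0;0 0 0 0 0;0 0 0 0 0;0 0 0 0 0' 60
python3 go.py 439 12.5 68 -17
```

```text
time_s: 4.37
tool_pos: [440.2, 11.6, 69.5]
eef_rot: [[-0.293, -0.001, 0.956], [-0.956, 0.0, -0.293], [0.0, -1.0, -0.0]]
force: [-3.3, 1.6, 5.5]
opening: 13.0
t 4.37 p [440.2  11.6  69.5] yaw -17.1 F [-3.3  1.6  5.5] M [ 0.42  0.6  -0.  ] op 13.0 q7 -0.83 tilt 0.03
spin -0.001 then  dx -0.5 dy 1.5 dz -1.4 | before spin dx -0.5 dz -1.4
```

```bash

python3 -m crank '0 0 0 -0.11 0;0 0 0 -0.11 0;0 0 0 -0.11 0;0 0 0 -0.11 0;0 0 0 -0.11 0;0 0 0 -0.11 0;0 0 0 -0.11 0;0 0 0 -0.11 0;0 0 0 -0.11 0;0 0 0 -0.11 0'
python3 go.py
python3 -m crank '0 0 0 -0.11 0;0 0 0 -0.11 0;0 0 0 -0.11 0;0 0 0 -0.11 0;0 0 0 -0.11 0;0 0 0 -0.11 0;0 0 0 -0.08 0;0 0 0 -0.06 0;0 0 0 -0.03 0;0 0 0 0 0'
python3 go.py
```

```text
time_s: 5.2
tool_pos: [442.4, 12.3, 69.5]
eef_rot: [[0.723, 0.003, 0.691], [-0.691, 0.002, 0.723], [0.001, -1.0, 0.003]]
force: [2.9, 3.7, -2.2]
opening: 13.1
t 5.2 p [442.4  12.3  69.5] yaw 46.3 F [ 2.9  3.7 -2.2] M [ 0.57 -0.67 -0.02] op 13.1 q7 -0.15 tilt 0.2
time_s: 6.03
tool_pos: [443.0, 14.0, 69.5]
eef_rot: [[0.998, 0.004, -0.064], [0.064, 0.005, 0.998], [0.004, -1.0, 0.005]]
force: [4.6, 7.6, -4.5]
opening: 12.5
t 6.03 p [443.   14.   69.5] yaw 93.7 F [ 4.6  7.6 -4.5] M [ 1.49 -0.97 -0.  ] op 12.5 q7 0.47 tilt 0.37
```

```bash

python3 -m crank '0 0 0 -0.05 0;0 0 0 -0.05 0;0 0 0 -0.05 0;0 0 0 -0.05 0;0 0 0 -0.04 0;0 0 0 0 0;0 0 0 0 0;0 0 0 0 0;0 0 0 0 0;0 0 0 0 0'
python3 go.py
```

```text
time_s: 6.87
tool_pos: [443.7, 14.4, 69.7]
eef_rot: [[0.956, 0.004, -0.294], [0.294, 0.006, 0.956], [0.006, -1.0, 0.005]]
force: [4.4, 9.2, -4.3]
opening: 13.3
t 6.87 p [443.7  14.4  69.7] yaw 107.1 F [ 4.4  9.2 -4.3] M [ 1.9  -1.24 -1.31] op 13.3 q7 0.66 tilt 0.44
```

```bash

python3 -m crank '0 0 0 0 0.5;0 0 0 0 0.5;0 0 0 0 0.5;0 -4 0 0 0.5;0 -16 0 0 0.5;0 -30 0 0 0.5;0 -30 0 0 0.5;0 -30 0 0 0.5;0 -30 0 0 0.5;0 -25 0 0 0.55'
python3 -m crank '0 0 0 0.115 0.55;0 0 0 0.115 0.55;0 0 0 0.115 0.55;0 0 0 0.115 0.55;0 0 0 0.115 0.55;0 0 0 0.115 0.55;0 0 0 0.115 0.55;0 0 0 0.115 0.55;0 0 0 0.115 0.55;0 0 0 0.115 0.55'
python3 go.py 580 43 230 20;python3 -c "
from h import *
a=snap('side');b=snap('top')
cv2.imwrite('pics/k2.png',np.hstack([cv2.resize(b[120:245,220:320],(400,500)),cv2.resize(a[190:290,220:300],(400,500))]))"
```

```text
time_s: 7.7
tool_pos: [440.1, 11.6, 236.3]
eef_rot: [[0.955, -0.0, -0.297], [0.297, -0.0, 0.955], [-0.0, -1.0, -0.0]]
force: [1.0, -0.1, -0.7]
opening: 46.8
time_s: 8.53
tool_pos: [440.1, 11.3, 234.5]
eef_rot: [[0.657, -0.001, 0.754], [-0.754, -0.0, 0.657], [-0.0, -1.0, -0.001]]
force: [0.0, 0.3, -0.2]
opening: 47.0
t 8.53 p [440.1  11.3 234.5] yaw 41.0 F [ 0.   0.3 -0.2] M [-0.01  0.02 -0.01] op 47.0 q7 0.18 tilt 0.03
spin 0.367 then  dx 18.1 dy 4.5 dz 142.3 | before spin dx 68.0 dz 126.3
```

View pics/k2.png

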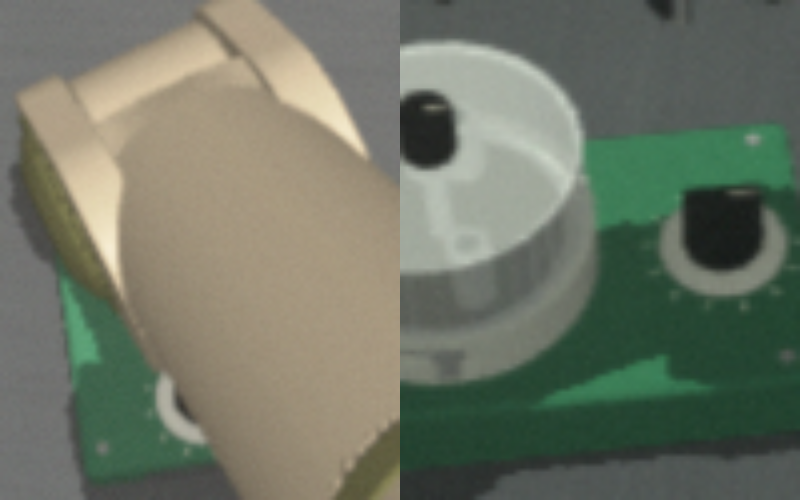

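The bar is now broadside with its white mark on the right, robot end, so the knob is at off. Next, the cover.

```bash

python3 -m crank '0 0 0 0.092 0.55;0 0 0 0.092 0.55;0 0 0 0.092 0.55;0 0 0 0.091 0.55;3.6 0 28.4 0 0.55;3.6 0 28.4 0 0.55;3.6 0 28.4 0 0.55;3.6 0 28.4 0 0.55;3.6 0 28.4 0 0.55;0 0 0 0 0.55'
python3 -m crank '0 15 0 0 0.55;0 15 0 0 0.55;0 15 0 0 0.55;0 12 0 0 0.55;0 10 0 0 0.55;0 6 0 0 0.55;0 4 0 0 0.55;0 0 0 0 0.55;0 0 0 0 0.55;0 0 0 0 0.55'
python3 go.py 580 43 153 20;python3 -c "
from h import *
a=snap('side')
cv2.imwrite('pics/k3.png',cv2.resize(a[140:270,160:290],(520,520)))"
```

```text
time_s: 9.47
tool_pos: [584.5, 45.4, 234.1]
eef_rot: [[0.352, 0.002, 0.936], [-0.936, 0.003, 0.352], [-0.002, -1.0, 0.003]]
force: [0.2, 0.1, 0.5]
opening: 46.9
time_s: 10.3
tool_pos: [580.4, 44.1, 157.9]
eef_rot: [[0.348, 0.001, 0.938], [-0.938, 0.0, 0.348], [0.0, -1.0, 0.001]]
force: [-0.2, 0.1, 0.2]
opening: 47.0
t 10.3 p [580.4  44.1 157.9] yaw 20.4 F [-0.2  0.1  0.2] M [ 0.01  0.04 -0.04] op 47.0 q7 -0.26 tilt 0.05
spin 0.006 then  dx 0.9 dy 4.9 dz -0.8 | before spin dx 0.9 dz -0.8
```

View pics/k3.png

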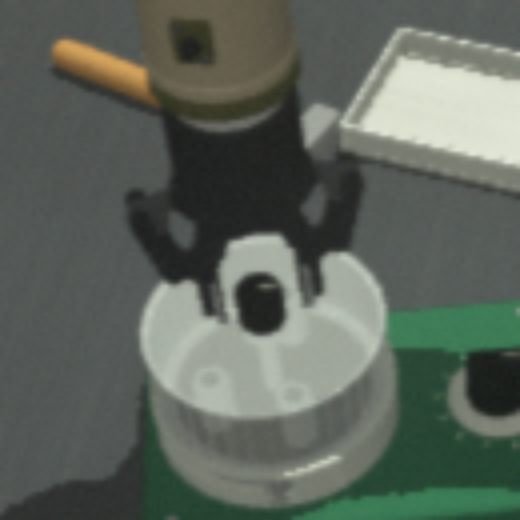

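The black knob at (262,303) is centred between the fingers, so I'll lower and grip.

```bash

python3 -m crank '0.5 3 0 0 0.55;0.4 2 0 0 0.55;0 0 0 0 0.4;0 0 0 0 0.25;0 0 0 0 0;0 0 0 0 0;0 0 0 0 0;0 0 0 0 0;0 0 0 0 0;0 0 0 0 0' 80
python3 go.py 580 43 146 20
```

```text
time_s: 11.18
tool_pos: [581.1, 43.3, 152.6]
eef_rot: [[0.348, 0.001, 0.938], [-0.938, 0.0, 0.348], [0.0, -1.0, 0.001]]
force: [2.6, 0.1, 5.2]
opening: 25.9
t 11.18 p [581.1  43.3 152.6] yaw 20.3 F [2.6 0.1 5.2] M [ 0.11 -0.57 -0.03] op 25.9 q7 -0.26 tilt 0.08
spin 0.006 then  dx -0.1 dy 6.6 dz -1.1 | before spin dx -0.1 dz -1.1
```

```bash

python3 -m crank '0 1.5 0 0 0;0 1.5 0 0 0;0 1.5 0 0 0;0 1.5 0 0 0;0 1 0 0 0;0 0 0 0 0;0 0 0 0 0;0 0 0 0 0;0 0 0 0 0;0 0 0 0 0'
python3 go.py 580 43 145.6 20
```

```text
time_s: 12.02
tool_pos: [581.1, 43.3, 145.9]
eef_rot: [[0.348, 0.002, 0.938], [-0.938, 0.0, 0.348], [0.0, -1.0, 0.002]]
force: [1.5, -0.0, 7.8]
opening: 25.6
t 12.02 p [581.1  43.3 145.9] yaw 20.3 F [ 1.5 -0.   7.8] M [ 0.03 -0.38 -0.03] op 25.6 q7 -0.27 tilt 0.09
spin 0.006 then  dx -0.1 dy 0.3 dz -1.1 | before spin dx -0.1 dz -1.1
```

```bash

python3 -m crank '0 0 0 -0.1 0;0 0 0 -0.1 0;0 0 0 -0.1 0;0 0 0 -0.1 0;0 0 0 -0.1 0;0 0 0 -0.1 0;0 0 0 -0.1 0;0 0 0 -0.1 0;0 0 0 0 0;0 0 0 0 0'
python3 go.py 
python3 -m crank '0 0 0 -0.1 0;0 0 0 -0.1 0;0 0 0 -0.1 0;0 0 0 -0.1 0;0 0 0 -0.1 0;0 0 0 -0.1 0;0 0 0 -0.1 0;0 0 0 0 0;0 0 0 0 0;0 0 0 0 0'
python3 go.py 580 43 145.6 106.3; python3 -c "
from h import *
a=snap('side')
cv2.imwrite('pics/k4.png',cv2.resize(a[180:290,170:280],(550,550)))"
```

```text
time_s: 12.85
tool_pos: [580.9, 43.2, 145.8]
eef_rot: [[0.915, 0.001, 0.403], [-0.403, 0.0, 0.915], [0.001, -1.0, 0.001]]
force: [1.2, -0.6, 7.8]
opening: 25.6
t 12.85 p [580.9  43.2 145.8] yaw 66.2 F [ 1.2 -0.6  7.8] M [ 0.04 -0.34  0.1 ] op 25.6 q7 0.37 tilt 0.07
time_s: 13.68
tool_pos: [581.2, 43.4, 145.9]
eef_rot: [[0.96, 0.002, -0.281], [0.281, 0.0, 0.96], [0.002, -1.0, -0.0]]
force: [2.4, -0.2, 8.0]
opening: 26.3
t 13.68 p [581.2  43.4 145.9] yaw 106.3 F [ 2.4 -0.2  8. ] M [ 0.05 -0.64  0.19] op 26.3 q7 0.94 tilt 0.1
spin 0.000 then  dx -1.3 dy 0.3 dz -0.1 | before spin dx -1.3 dz -0.1
```

View pics/k4.png

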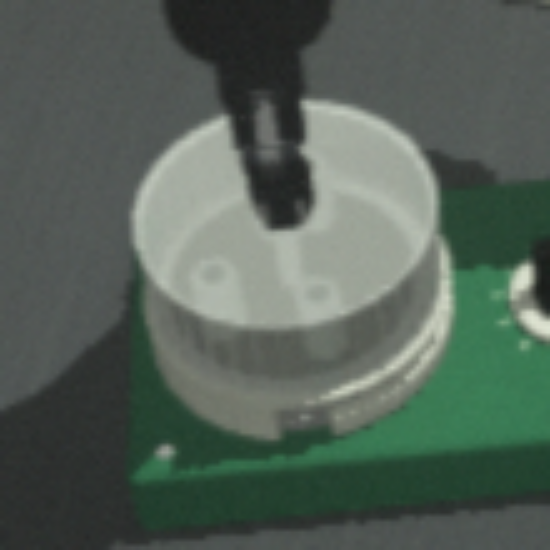

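The slot is over the lug at (305,415), so the cover is free. I'll lift it, slowly at first.

```bash

python3 -m crank '0 -4 0 0 0;0 -6 0 0 0;0 -10 0 0 0;0 -12 0 0 0;0 -15 0 0 0;0 -15 0 0 0;0 -15 0 0 0;0 -15 0 0 0;0 -15 0 0 0;0 -15 0 0 0' 80
python3 go.py 484 311 267 106.3;  python3 -c "
from h import *
a=snap('side')
cv2.imwrite('pics/k5.png',cv2.resize(a[110:300,150:340],(570,570)))"
```

```text
time_s: 14.57
tool_pos: [579.9, 42.9, 268.8]
eef_rot: [[0.96, -0.001, -0.28], [0.28, -0.0, 0.96], [-0.001, -1.0, -0.0]]
force: [0.2, 0.5, -2.2]
opening: 25.7
t 14.57 p [579.9  42.9 268.8] yaw 106.3 F [ 0.2  0.5 -2.2] M [ 0.02  0.05 -0.03] op 25.7 q7 1.09 tilt 0.04
spin -0.000 then  dx -16.8 dy 1.8 dz 284.2 | before spin dx -16.9 dz 284.2
```

View pics/k5.png

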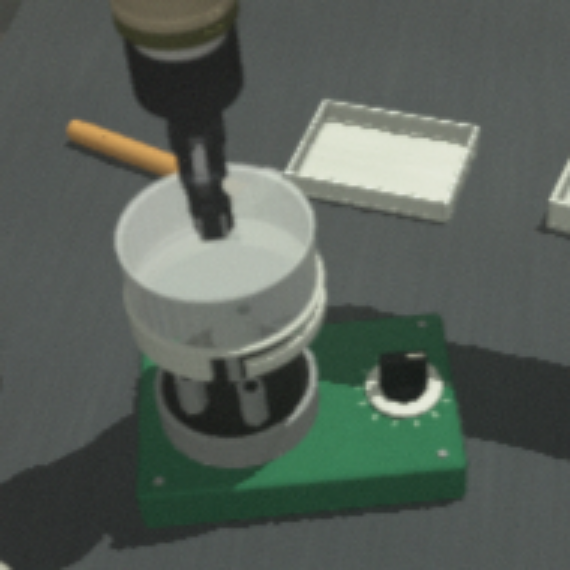

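```bash

python3 -m crank '-1.7 0 15 0 0;-1.7 0 28 0 0;-1.7 0 32 0 0;-1.7 0 35 0 0;-1.7 0 35 0 0;-1.7 0 35 0 0;-1.7 0 35 0 0;-1.7 0 32 0 0;-1.7 0 25 0 0;-1.7 0 12 0 0' 80
python3 -m crank '0 10 0 0 0;0 18 0 0 0;0 20 0 0 0;0 20 0 0 0;0 20 0 0 0;0 20 0 0 0;0 18 0 0 0;0 12 0 0 0;0 6 0 0 0;0 0 0 0 0' 80
python3 go.py 484 311 95.6 106.3
```

```text
time_s: 15.45
tool_pos: [482.3, 314.6, 268.0]
eef_rot: [[0.959, -0.0, -0.284], [0.284, 0.002, 0.959], [0.0, -1.0, 0.002]]
force: [0.6, -0.1, -1.9]
opening: 25.6
time_s: 16.28
tool_pos: [484.4, 309.7, 122.0]
eef_rot: [[0.96, -0.002, -0.28], [0.28, -0.002, 0.96], [-0.002, -1.0, -0.001]]
force: [0.8, 0.2, -2.2]
opening: 25.7
t 16.28 p [484.4 309.7 122. ] yaw 106.2 F [ 0.8  0.2 -2.2] M [-0.02 -0.01  0.01] op 25.7 q7 0.42 tilt 0.13
spin -0.001 then  dx -0.0 dy 26.4 dz 1.4 | before spin dx -0.0 dz 1.4
```

```bash

python3 -m crank '0 6 0 0 0;0 6 0 0 0;0 4 0 0 0;0 3 0 0 0;0 2 0 0 0;0 2 0 0 0;0 2 0 0 0;0 1 0 0 0;0 0 0 0 0;0 0 0 0 0' 80
python3 go.py 484 311 95.6 106.3
```

```text
time_s: 17.12
tool_pos: [484.4, 311.0, 97.3]
eef_rot: [[0.96, -0.0, -0.28], [0.28, 0.0, 0.96], [-0.0, -1.0, 0.0]]
force: [0.1, -0.4, -1.9]
opening: 25.7
t 17.12 p [484.4 311.   97.3] yaw 106.3 F [ 0.1 -0.4 -1.9] M [-0.01  0.   -0.07] op 25.7 q7 0.38 tilt 0.0
spin -0.000 then  dx -0.4 dy 1.7 dz 0.1 | before spin dx -0.4 dz 0.1
```

```bash

python3 -m crank '0 1 0 0 0;0 1 0 0 0;0 0 0 0 0;0 0 0 0 0.55;0 0 0 0 0.55;0 0 0 0 0.55;0 0 0 0 0.55;0 -4 0 0 0.55;0 -10 0 0 0.55;0 -20 0 0 0.55'
python3 -m crank '0 -20 0 0 0.55;0 -25 0 0 0.55;0 -25 0 0 0.55;0 -25 0 0 0.55;0 -20 0 0 0.55;0 0 0 0 0.55;0 0 0 0 0.55;0 0 0 0 0.55;0 0 0 0 0.55;0 0 0 0 0.55'
python3 go.py; python3 -c "
from h import *
a=snap('side','s6');b=snap('top','t6')
cv2.imwrite('pics/k6.png',np.hstack([cv2.resize(b[120:270,120:270],(400,400)),cv2.resize(b[120:200,220:300],(400,400))]))
cv2.imwrite('pics/k6s.png',np.hstack([cv2.resize(a[195:275,185:265],(400,400)),cv2.resize(a[270:420,180:330],(400,400))]))"
```

```text
time_s: 17.95
tool_pos: [483.7, 310.3, 128.7]
eef_rot: [[0.96, -0.003, -0.281], [0.281, -0.002, 0.96], [-0.003, -1.0, -0.001]]
force: [0.2, -0.1, 0.7]
opening: 47.0
time_s: 18.78
tool_pos: [484.1, 310.6, 243.4]
eef_rot: [[0.96, -0.001, -0.281], [0.281, -0.001, 0.96], [-0.002, -1.0, -0.0]]
force: [0.7, -0.1, -0.5]
opening: 47.0
t 18.78 p [484.1 310.6 243.4] yaw 106.3 F [ 0.7 -0.1 -0.5] M [0.02 0.03 0.02] op 47.0 q7 0.59 tilt 0.09
```

View pics/k6.png

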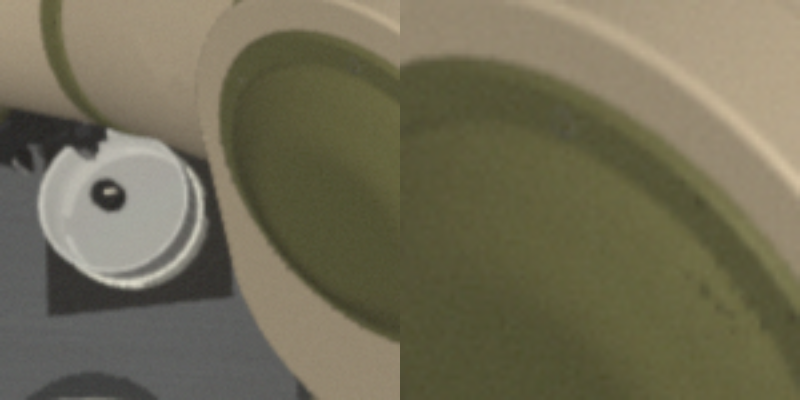

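View pics/k6s.png

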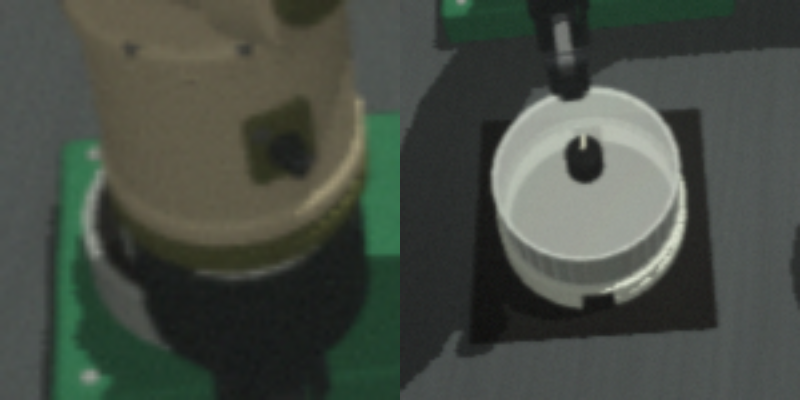

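The cover sits upright, centred on the mat with its white line up, and has been let go. I'll move the arm clear and look at the nuts and tray.

```bash

python3 -m crank '-9.9 0 -27.3 0 0.55;-9.9 0 -27.3 0 0.55;-9.9 0 -27.3 0 0.55;-9.9 0 -27.3 0 0.55;-9.9 0 -27.3 0 0.55;-9.9 0 -27.3 0 0.55;-9.9 0 -27.3 0 0.55;-9.9 0 -27.3 0 0.55;-9.9 0 -27.3 0 0.55;-9.9 0 -27.3 0 0.55'
python3 -m crank '-9.9 0 -27.3 0 0.55;-9.9 0 -27.3 0 0.55;-9.9 0 -27.3 0 0.55;-9.9 0 -27.3 0 0.55;-9.9 0 -27.3 0 0.55;-9.9 0 -27.3 0 0.55;-9.9 0 -27.3 0 0.55;-9.9 0 -27.3 0 0.55;-9.9 0 -27.3 0 0.55;-9.9 0 -27.3 0 0.55'
python3 -m crank '-9.9 0 -27.3 0 0.55;-9.9 0 -27.3 0 0.55;-9.9 0 -27.3 0 0.55;-9.9 0 -27.3 0 0.55;-9.9 0 -27.3 0 0.55;-9.9 0 -27.3 0 0.55;-9.9 0 -27.3 0 0.55;-9.9 0 -27.3 0 0.55;-9.9 0 -27.3 0 0.55;-9.9 0 -27.3 0 0.55'
python3 go.py; python3 -c "
from h import *
a=snap('side','s7');b=snap('top','t7')
cv2.imwrite('pics/k7.png',np.hstack([cv2.resize(b[125:205,222:302],(400,400),interpolation=cv2.INTER_CUBIC),cv2.resize(a[190:270,185:265],(400,400),interpolation=cv2.INTER_CUBIC)]))
cv2.imwrite('pics/k7t.png',np.hstack([cv2.resize(b[165:255,345:435],(400,400)),cv2.resize(a[130:210,230:330],(400,320))]) if 0 else cv2.resize(b[165:255,345:435],(500,500)))"
```

```text
time_s: 19.72
tool_pos: [465.6, 19.8, 244.0]
eef_rot: [[0.96, -0.0, -0.281], [0.281, 0.0, 0.96], [-0.0, -1.0, 0.0]]
force: [0.2, 0.2, -0.2]
opening: 46.8
time_s: 20.55
tool_pos: [447.1, -270.1, 244.0]
eef_rot: [[0.96, -0.0, -0.28], [0.28, 0.0, 0.96], [-0.0, -1.0, 0.001]]
force: [1.3, 0.6, -0.0]
opening: 47.2
time_s: 21.38
tool_pos: [428.6, -559.8, 243.5]
eef_rot: [[0.96, -0.001, -0.28], [0.28, 0.001, 0.96], [-0.0, -1.0, 0.001]]
force: [0.8, -0.1, 0.5]
opening: 47.0
t 21.38 p [ 428.6 -559.8  243.5] yaw 106.3 F [ 0.8 -0.1  0.5] M [ 0.02 -0.06 -0.05] op 47.0 q7 2.09 tilt 0.06
```

View pics/k7.png

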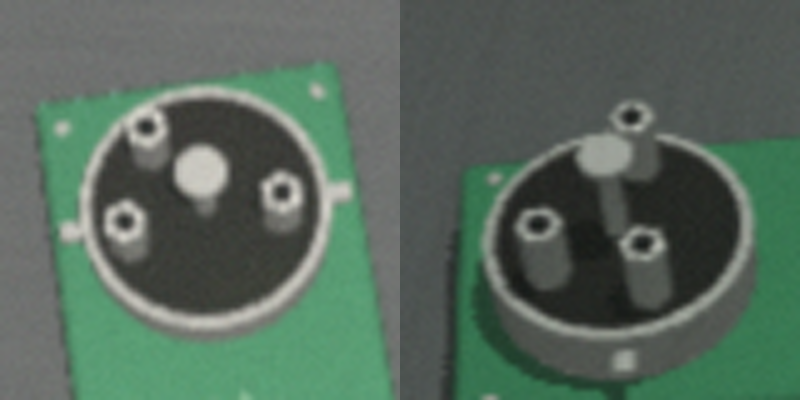

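Three nuts stand on the deck, with hole centres in the top crop at (147,128), (125,221) and (282,192), and the plunger head at (200,172). I'll measure the nuts and tray.

```bash
python3 - <<'E'
from h import *
T=[(147,128),(125,221),(282,192)];S=[(632,117),(538,224),(642,243)]
D=np.array([580,43])
N=[]
for t,s in zip(T,S):
    a=(222+t[0]/5,125+t[1]/5);b=(185+(s[0]-400)/5,190+s[1]/5)
    p=onz("top",a,126);q=onz("side",b,126);r=tri(b,a);N.append((p+q)[:2]/2)
    d=N[-1]-D;print(p[:2].round(1),q[:2].round(1),r[0].round(1),round(r[1],1),"mean",N[-1].round(1),"rad %.1f az %.1f"%(np.hypot(*d),np.degrees(np.arctan2(d[1],d[0]))))
print([round(np.linalg.norm(N[i]-N[j]),1) for i,j in((0,1),(0,2),(1,2))])
print("plunger",onz("top",(222+200/5,125+172/5),144),onz("side",(185+204/5,190+155/5),144))
for f in("top0","t7"):
    g=cv2.cvtColor(cv2.imread(f"pics/{f}.png"),cv2.COLOR_BGR2GRAY)
    c=big(cv2.morphologyEx((g>175).astype(np.uint8),cv2.MORPH_OPEN,np.ones((3,3))),(352,172,418,250))
    r=cv2.minAreaRect(np.array([onz("top",q[0],5)[:2] for q in c],np.float32));print(f,"floor",r)
E
```

```text
[610.   74.7] [578.2   1.1] [568.6  67.6 204.9] 24.4 mean [594.1  37.9] rad 15.0 az -20.0
[557.3  82.4] [611.   76.5] [583.6  83.4 127.6] 51.2 mean [584.1  79.4] rad 36.7 az 83.5
[5.785e+02 1.000e-01] [557.3  83.6] [595.5   3.1  31.1] 27.0 mean [567.9  41.8] rad 12.1 az -174.5
[np.float64(42.7), np.float64(26.4), np.float64(40.9)]
plunger [580.9365934  43.3745604 144.       ] [582.15070952  43.95512948 144.        ]
top0 floor ((507.0043029785156, -313.0476989746094), (120.834716796875, 177.4111785888672), 76.76095581054688)
t7 floor ((502.38372802734375, -332.64788818359375), (118.69503784179688, 176.29637145996094), 79.20674133300781)
```

View pics/k7t.png

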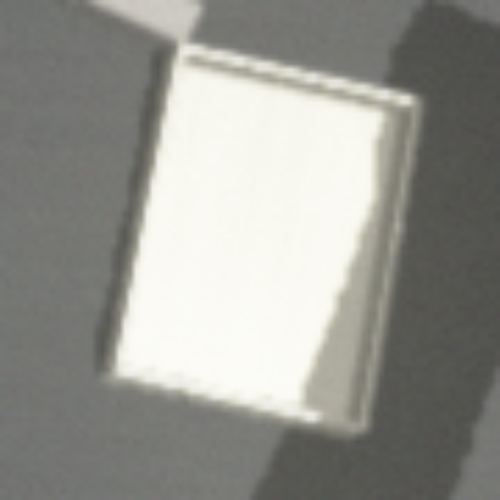

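Pairing the views correctly, they agree within 1.5 mm:
- A (610.5,75.6)
- B (557.3,83)
- C (578.3,0.6)

The tray has already been knocked about 20 mm; its rim corners in the crop are (185,45), (420,98), (365,432) and (105,375). Nut C first.

```bash
python3 -c "
from h import *
c=np.array([onz('top',(345+x*.18,165+y*.18),28)[:2] for x,y in((185,45),(420,98),(365,432),(105,375))]);print(c.round(),c.mean(0).round(1),np.linalg.norm(c-np.roll(c,1,0),axis=1).round())"
python3 -m crank '0 0 0 0.1132 0.55;0 0 0 0.1132 0.55;0 0 0 0.1132 0.55;0 0 0 0.1132 0.55;0 0 0 0.1132 0.55;0 0 0 0.1132 0.55;0 0 0 0.1132 0.55;0 0 0 0.1132 0.55;0 0 0 0.1132 0.55;0 0 0 0.1132 0.5'
python3 -m crank '0 0 0 0.1132 0.5;0 0 0 0.1132 0.5;0 0 0 0.1132 0.5;0 0 0 0.1132 0.5;0 0 0 0.1132 0.5;0 0 0 0.1132 0.5;0 0 0 0.1132 0.5;-20 0 5 0 0.5;-28 0 5.5 0 0.5;-30 0 5.5 0 0.5'
python3 -m crank '-30 0 5.5 0 0.5;-30 0 5.5 0 0.5;-30 0 5.5 0 0.5;-30 0 5.5 0 0.5;-30 0 5.5 0 0.5;-30 0 5.5 0 0.5;-30 0 5.5 0 0.5;-30 0 5.5 0 0.5;-30 0 5.5 0 0.5;-30 0 5.5 0 0.5'
python3 -m crank '-30 0 5.5 0 0.45;-30 0 5.5 0 0.45;-30 0 5.5 0 0.45;-30 0 5.5 0 0.45;-28 0 5.5 0 0.45;-25 0 5.5 0 0.45;-15 0 5.5 0 0.45;0 0 0 0 0.45;0 0 0 0 0.45;0 0 0 0 0.45'
python3 go.py 578.3 0.6 150 -3.6
```

```text
[[ 599. -291.]
 [ 578. -414.]
 [ 400. -383.]
 [ 421. -252.]] [ 499.6 -335.2] [182. 125. 180. 133.]
time_s: 22.32
tool_pos: [429.2, -557.6, 243.8]
eef_rot: [[0.658, -0.0, 0.753], [-0.753, 0.001, 0.658], [-0.001, -1.0, 0.0]]
force: [0.7, 0.1, -0.2]
opening: 42.5
time_s: 23.15
tool_pos: [450.2, -480.9, 243.4]
eef_rot: [[-0.071, -0.001, 0.997], [-0.997, 0.001, -0.071], [-0.001, -1.0, -0.001]]
force: [0.5, 0.8, -0.7]
opening: 42.9
time_s: 23.98
tool_pos: [525.9, -184.2, 244.0]
eef_rot: [[-0.069, -0.001, 0.998], [-0.998, 0.0, -0.069], [-0.0, -1.0, -0.001]]
force: [-0.5, -0.3, 0.7]
opening: 42.9
time_s: 24.82
tool_pos: [576.9, -2.0, 243.8]
eef_rot: [[-0.069, -0.001, 0.998], [-0.998, -0.001, -0.069], [0.001, -1.0, -0.001]]
force: [0.7, -1.1, -0.4]
opening: 38.0
t 24.82 p [576.9  -2.  243.8] yaw -4.0 F [ 0.7 -1.1 -0.4] M [-0.01  0.   -0.03] op 38.0 q7 -0.52 tilt 0.07
spin -0.007 then  dx -2.7 dy 93.8 dz 1.3 | before spin dx -2.7 dz 1.2
```

```bash

python3 -m crank '-2.7 20 1.3 0 0.45;0 25 0 0 0.45;0 25 0 0 0.45;0 25 0 0 0.45;0 20 0 0 0.45;0 14 0 0 0.45;0 10 0 0 0.45;0 7 0 0 0.45;0 4 0 0 0.45;0 2 0 0 0.45' 50
python3 go.py 578.3 0.6 92 -3.6
python3 -m crank '0 0 0 0 0.4;0 0 0 0 0.3;0 0 0 0 0.2;0 0 0 0 0.1;0 0 0 0 0;0 0 0 0 0;0 0 0 0 0;0 0 0 0 0;0 0 0 0 0;0 0 0 0 0' 50
python3 go.py
```

```text
time_s: 25.65
tool_pos: [579.0, 0.8, 92.1]
eef_rot: [[-0.07, -0.0, 0.998], [-0.998, -0.0, -0.07], [0.0, -1.0, -0.0]]
force: [0.1, -0.3, -0.1]
opening: 38.6
t 25.65 p [579.    0.8  92.1] yaw -4.0 F [ 0.1 -0.3 -0.1] M [-0.03  0.    0.01] op 38.6 q7 -0.69 tilt 0.01
spin -0.007 then  dx 0.2 dy 0.1 dz -0.7 | before spin dx 0.2 dz -0.7
time_s: 26.48
tool_pos: [579.4, 1.2, 93.1]
eef_rot: [[-0.069, 0.001, 0.998], [-0.998, -0.0, -0.069], [0.0, -1.0, 0.001]]
force: [-1.7, 0.1, 6.6]
opening: 20.8
t 26.48 p [579.4   1.2  93.1] yaw -4.0 F [-1.7  0.1  6.6] M [-0.08  0.25 -0.04] op 20.8 q7 -0.69 tilt 0.07
```

The opening of 20.8 mm suggests a grip across corners, so I'll open a little, turn half a flat and re-grip.

```bash

python3 -m crank '0 0 0 0 0.36;0 0 0 0 0.36;0 0 0 0 0.36;0 0 0 0.1 0.36;0 0 0 0.12 0.36;0 0 0 0.12 0.36;0 0 0 0.12 0.36;0 0 0 0.06 0.36;0 0 0 0 0.36;0 0 0 0 0.3' 50
python3 -m crank '0 0 0 0 0.25;0 0 0 0 0.2;0 0 0 0 0.1;0 0 0 0 0;0 0 0 0 0;0 0 0 0 0;0 0 0 0 0;0 0 0 0 0;0 0 0 0 0;0 0 0 0 0' 50
python3 go.py
```

```text
time_s: 27.32
tool_pos: [579.0, 1.3, 92.2]
eef_rot: [[-0.554, -0.0, 0.833], [-0.833, -0.0, -0.554], [0.0, -1.0, 0.0]]
force: [0.3, 0.0, 0.6]
opening: 25.7
time_s: 28.15
tool_pos: [579.0, 1.2, 92.4]
eef_rot: [[-0.556, 0.0, 0.831], [-0.831, 0.0, -0.556], [-0.0, -1.0, 0.0]]
force: [-1.8, -0.1, 6.1]
opening: 20.3
t 28.15 p [579.    1.2  92.4] yaw -33.8 F [-1.8 -0.1  6.1] M [ 0.19  0.23 -0.  ] op 20.3 q7 -1.07 tilt 0.01
```

```bash

python3 -m crank '0 -3 0 0 0;0 -6 0 0 0;0 -12 0 0 0;0 -15 0 0 0;0 -18 0 0 0;0 -18 0 0 0;0 -18 0 0 0;0 -15 0 0 0;0 -8 0 0 0;0 0 0 0 0' 60
python3 go.py 551 -345 150 -33.8
```

```text
time_s: 28.98
tool_pos: [579.9, 1.1, 207.6]
eef_rot: [[-0.556, 0.003, 0.831], [-0.831, -0.0, -0.556], [-0.002, -1.0, 0.003]]
force: [0.1, 0.5, -1.3]
opening: 20.1
t 28.98 p [579.9   1.1 207.6] yaw -33.8 F [ 0.1  0.5 -1.3] M [-0.   -0.01  0.02] op 20.1 q7 -0.97 tilt 0.19
spin 0.000 then  dx 303.7 dy 57.6 dz 168.6 | before spin dx 303.7 dz 168.5
```

```bash

python3 -m crank '15 0 8 0 0;25 0 14 0 0;28 0 15.5 0 0;30 0 16.6 0 0;30 0 16.6 0 0;30 0 16.6 0 0;30 0 16.6 0 0;30 0 16.6 0 0;28 0 15.5 0 0;25 0 14 0 0' 60
python3 -m crank '20 0 11 0 0;12.7 0 7.6 0 0;0 0 0 0 0;0 20 0 0 0;0 25 0 0 0;0 25 0 0 0;0 25 0 0 0;0 20 0 0 0;0 15 0 0 0;0 10 0 0 0' 60
python3 go.py 551 -345 12.5 -33.8; python3 - <<'E'
from h import *
a=snap('side','s8');b=snap('top')
cv2.imwrite('pics/k8.png',cv2.resize(a[130:230,220:340],(600,500)))
E
```

```text
time_s: 29.82
tool_pos: [551.8, -309.9, 204.3]
eef_rot: [[-0.557, -0.002, 0.831], [-0.831, 0.0, -0.557], [0.001, -1.0, -0.001]]
force: [0.1, 0.2, -1.4]
opening: 20.1
time_s: 30.65
tool_pos: [549.9, -342.8, 63.1]
eef_rot: [[-0.554, -0.002, 0.832], [-0.832, 0.002, -0.554], [-0.001, -1.0, -0.003]]
force: [0.2, 0.2, -1.7]
opening: 19.9
t 30.65 p [ 549.9 -342.8   63.1] yaw -33.7 F [ 0.2  0.2 -1.7] M [ 0.04 -0.01  0.02] op 19.9 q7 -0.48 tilt 0.17
spin 0.002 then  dx 1.2 dy 50.6 dz 2.1 | before spin dx 1.2 dz 2.1
```

View pics/k8.png

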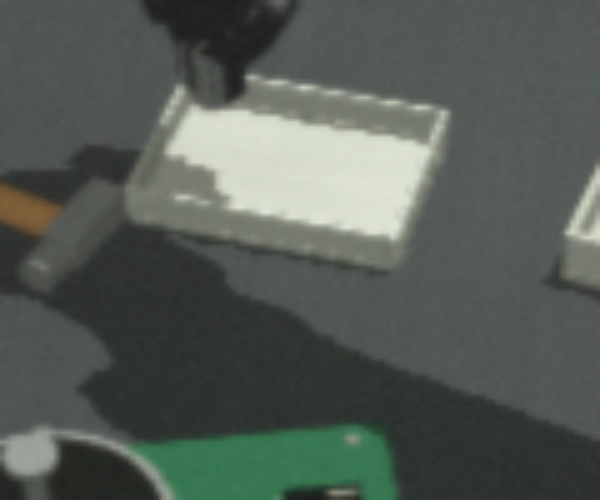

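The nut at (215,90) hangs over the far end of the tray, inside the walls. I'll lower and release it.

```bash

python3 -m crank '0 10 0 0 0;0 12 0 0 0;0 11 0 0 0;0 7 0 0 0;0 5 0 0 0;0 3 0 0 0;0 2 0 0 0;0 0 0 0 0;0 0 0 0 0;0 0 0 0 0' 60
python3 go.py
python3 -m crank '0 0 0 0 0.1;0 0 0 0 0.25;0 0 0 0 0.38;0 0 0 0 0.38;0 0 0 0 0.38;0 -4 0 0 0.38;0 -10 0 0 0.38;0 -20 0 0 0.38;0 -30 0 0 0.38;0 -30 0 0 0.45'
python3 -m crank '0 -30 0 0 0.45;0 -30 0 0 0.45;0 -25 0 0 0.45;0 -10 0 0 0.45;0 0 0 0 0.45;0 0 0 0 0.45;0 0 0 0 0.45;0 0 0 0 0.45;0 0 0 0 0.45;0 0 0 0 0.45'
python3 go.py 557.3 83 205 30.8
```

```text
time_s: 31.58
tool_pos: [550.5, -345.2, 15.7]
eef_rot: [[-0.556, 0.001, 0.831], [-0.831, -0.0, -0.556], [0.0, -1.0, 0.001]]
force: [-0.2, -0.5, -0.3]
opening: 20.0
t 31.58 p [ 550.5 -345.2   15.7] yaw -33.8 F [-0.2 -0.5 -0.3] M [-0.06  0.01 -0.03] op 20.0 q7 -0.51 tilt 0.04
time_s: 32.42
tool_pos: [549.9, -344.6, 110.5]
eef_rot: [[-0.556, -0.001, 0.831], [-0.831, 0.001, -0.556], [0.0, -1.0, -0.001]]
force: [1.1, -0.2, -0.3]
opening: 38.2
time_s: 33.25
tool_pos: [550.0, -344.7, 203.1]
eef_rot: [[-0.556, -0.002, 0.831], [-0.831, 0.001, -0.556], [0.0, -1.0, -0.002]]
force: [0.4, 0.3, -0.4]
opening: 38.0
t 33.25 p [ 550.  -344.7  203.1] yaw -33.8 F [ 0.4  0.3 -0.4] M [-0.07 -0.05  0.04] op 38.0 q7 -0.39 tilt 0.11
spin -1.127 then  dx -363.7 dy -1.9 dz 225.3 | before spin dx -359.7 dz -231.6
```

```bash

python3 -m crank '0 0 0 -0.1127 0.45;0 0 0 -0.1127 0.45;0 0 0 -0.1127 0.45;0 0 0 -0.1127 0.45;0 0 0 -0.1127 0.45;0 0 0 -0.1127 0.45;0 0 0 -0.1127 0.45;0 0 0 -0.1127 0.45;0 0 0 -0.1127 0.45;0 0 0 -0.1127 0.45' 
python3 -m crank '-15 0 9 0 0.45;-25 0 15.5 0 0.45;-30 0 18.6 0 0.45;-30 0 18.6 0 0.45;-30 0 18.6 0 0.45;-30 0 18.6 0 0.45;-30 0 18.6 0 0.45;-30 0 18.6 0 0.45;-30 0 18.6 0 0.45;-30 0 18.6 0 0.45' 
python3 -m crank '-30 0 18.6 0 0.45;-25 0 15.5 0 0.45;-18 0 10.5 0 0.45;-11 0 6 0 0.45;0 0 0 0 0.45;0 0 0 0 0.45;0 10 0 0 0.45;0 10 0 0 0.45;0 0 0 0 0.45;0 0 0 0 0.45' 
python3 go.py 557.3 83 93 30.8
```

```text
time_s: 34.08
tool_pos: [550.2, -344.9, 203.7]
eef_rot: [[0.517, -0.001, 0.856], [-0.856, 0.001, 0.517], [-0.001, -1.0, -0.0]]
force: [0.6, -0.7, -0.3]
opening: 38.4
time_s: 34.92
tool_pos: [555.5, -14.1, 203.9]
eef_rot: [[0.512, -0.001, 0.859], [-0.859, 0.0, 0.512], [-0.0, -1.0, -0.0]]
force: [0.9, 0.1, 0.4]
opening: 38.3
time_s: 35.75
tool_pos: [555.7, 81.0, 183.1]
eef_rot: [[0.511, -0.002, 0.86], [-0.86, -0.001, 0.511], [-0.001, -1.0, -0.002]]
force: [0.3, 0.5, 0.1]
opening: 38.4
t 35.75 p [555.7  81.  183.1] yaw 30.7 F [0.3 0.5 0.1] M [ 0.04 -0.08 -0.05] op 38.4 q7 -0.23 tilt 0.13
spin -0.001 then  dx -1.0 dy 90.1 dz 2.4 | before spin dx -1.0 dz 2.4
```

```bash

python3 -m crank '-1 10 2 0 0.45;0 15 0 0 0.45;0 15 0 0 0.45;0 15 0 0 0.45;0 13 0 0 0.45;0 10 0 0 0.45;0 7 0 0 0.45;0 4 0 0 0.45;0 1 0 0 0.45;0 0 0 0 0.45' 50
python3 go.py 557.3 83 93 30.8
python3 -m crank '0 0 0 0 0.4;0 0 0 0 0.3;0 0 0 0 0.2;0 0 0 0 0.1;0 0 0 0 0;0 0 0 0 0;0 0 0 0 0;0 0 0 0 0;0 0 0 0 0;0 0 0 0 0' 50
python3 go.py
```

```text
time_s: 36.58
tool_pos: [557.6, 84.3, 94.3]
eef_rot: [[0.512, 0.0, 0.859], [-0.859, 0.0, 0.512], [0.0, -1.0, 0.0]]
force: [-0.4, -0.1, 0.9]
opening: 38.5
t 36.58 p [557.6  84.3  94.3] yaw 30.8 F [-0.4 -0.1  0.9] M [0.01 0.03 0.08] op 38.5 q7 -0.35 tilt 0.0
spin 0.000 then  dx 1.0 dy 1.3 dz -0.9 | before spin dx 1.0 dz -0.9
time_s: 37.42
tool_pos: [557.8, 84.2, 94.9]
eef_rot: [[0.512, 0.001, 0.859], [-0.859, -0.0, 0.512], [0.001, -1.0, 0.001]]
force: [-0.2, 0.0, 7.0]
opening: 19.1
t 37.42 p [557.8  84.2  94.9] yaw 30.8 F [-0.2  0.   7. ] M [-0.14  0.25 -0.03] op 19.1 q7 -0.35 tilt 0.06
```

```bash

python3 -m crank '0 -3 0 0 0;0 -6 0 0 0;0 -12 0 0 0;0 -15 0 0 0;0 -18 0 0 0;0 -18 0 0 0;0 -18 0 0 0;0 -15 0 0 0;0 -8 0 0 0;0 0 0 0 0' 60
python3 go.py 500 -335 60 30.8
```

```text
time_s: 38.25
tool_pos: [558.2, 84.4, 209.5]
eef_rot: [[0.512, 0.003, 0.859], [-0.859, 0.0, 0.512], [0.001, -1.0, 0.003]]
force: [-0.1, -0.3, -1.7]
opening: 19.0
t 38.25 p [558.2  84.4 209.5] yaw 30.8 F [-0.1 -0.3 -1.7] M [ 0.02 -0.02 -0.02] op 19.0 q7 -0.2 tilt 0.18
spin -0.000 then  dx 330.4 dy 149.5 dz -264.8 | before spin dx 330.5 dz -264.7
```

```bash

python3 -m crank '12 0 -9.6 0 0;20 0 -16 0 0;26 0 -20.8 0 0;28 0 -22.4 0 0;28 0 -22.4 0 0;28 0 -22.4 0 0;28 0 -22.4 0 0;28 0 -22.4 0 0;28 0 -22.4 0 0;28 0 -22.4 0 0' 60
python3 -m crank '28 0 -22.4 0 0;24 0 -19.2 0 0;15 0 -12 0 0;9.4 0 -8 0 0;0 0 0 0 0;0 25 0 0 0;0 30 0 0 0;0 30 0 0 0;0 25 0 0 0;0 15 0 0 0' 60
python3 go.py 500 -335 17 30.8; python3 - <<'E'
from h import *
a=snap('side','s9')
for f in('s8','s9'):
    g=cv2.cvtColor(cv2.imread(f'pics/{f}.png'),cv2.COLOR_BGR2GRAY);c=big(g>150,(240,140,315,190));print(cv2.boundingRect(c))
    print([np.where(g[y,250:330]>130)[0].max()+250 for y in(160,170,178)],[np.where(g[150:190,x]>110)[0].max()+150 for x in(270,290,300)])
E
```

```text
time_s: 39.08
tool_pos: [512.0, -239.7, 206.6]
eef_rot: [[0.512, -0.001, 0.859], [-0.859, 0.0, 0.512], [-0.001, -1.0, -0.001]]
force: [0.3, 0.8, -1.9]
opening: 19.2
time_s: 39.92
tool_pos: [498.6, -332.4, 79.6]
eef_rot: [[0.514, -0.002, 0.858], [-0.858, 0.003, 0.514], [-0.003, -1.0, -0.001]]
force: [0.2, -0.3, 0.2]
opening: 19.0
t 39.92 p [ 498.6 -332.4   79.6] yaw 30.9 F [ 0.2 -0.3  0.2] M [-0.05  0.01 -0.04] op 19.0 q7 0.4 tilt 0.2
spin 0.003 then  dx 2.9 dy 62.6 dz -0.1 | before spin dx 2.9 dz -0.1
(253, 151, 57, 27)
[np.int64(307), np.int64(303), np.int64(299)] [np.int64(178), np.int64(181), np.int64(180)]
(265, 152, 45, 25)Traceback (most recent call last):
  File "<stdin>", line 5, in <module>
    return umr_maximum(a, axis, None, out, keepdims, initial, where)
ValueError: zero-size array to reduction operation maximum which has no identity
```

```bash

python3 -m crank '0 10 0 0 0;0 15 0 0 0;0 15 0 0 0;0 10 0 0 0;0 6 0 0 0;0 4 0 0 0;0 2 0 0 0;0 0 0 0 0;0 0 0 0 0;0 0 0 0 0' 60
python3 go.py
python3 -m crank '0 0 0 0 0.1;0 0 0 0 0.25;0 0 0 0 0.38;0 0 0 0 0.38;0 0 0 0 0.38;0 -4 0 0 0.38;0 -10 0 0 0.38;0 -20 0 0 0.38;0 -30 0 0 0.38;0 -30 0 0 0.45'
python3 -m crank '0 -30 0 0 0.45;0 -30 0 0 0.45;0 -25 0 0 0.45;0 -10 0 0 0.45;0 0 0 0.12 0.45;0 0 0 0.12 0.45;0 0 0 0.12 0.45;0 0 0 0.12 0.45;0 0 0 0.12 0.45;0 0 0 0.12 0.45'
python3 go.py 610.5 75.6 205 -42.4
```

```text
time_s: 40.8
tool_pos: [499.5, -335.4, 20.8]
eef_rot: [[0.512, 0.001, 0.859], [-0.859, -0.0, 0.512], [0.001, -1.0, 0.0]]
force: [-0.3, 0.2, -1.3]
opening: 19.0
t 40.8 p [ 499.5 -335.4   20.8] yaw 30.8 F [-0.3  0.2 -1.3] M [ 0.03 -0.02  0.02] op 19.0 q7 0.32 tilt 0.05
time_s: 41.63
tool_pos: [498.8, -334.6, 115.5]
eef_rot: [[0.513, -0.001, 0.859], [-0.859, 0.001, 0.513], [-0.002, -1.0, -0.0]]
force: [-0.3, -0.7, -0.2]
opening: 38.2
time_s: 42.47
tool_pos: [498.9, -334.9, 209.4]
eef_rot: [[-0.187, -0.0, 0.982], [-0.982, 0.0, -0.187], [-0.0, -1.0, -0.0]]
force: [0.3, -0.5, 0.6]
opening: 38.4
t 42.47 p [ 498.9 -334.9  209.4] yaw -10.8 F [ 0.3 -0.5  0.6] M [ 0.03 -0.02 -0.02] op 38.4 q7 -0.05 tilt 0.03
spin 0.552 then  dx -378.5 dy 4.4 dz -194.4 | before spin dx -424.2 dz 32.9
```

```bash

python3 -m crank '0 0 0 0.11 0.45;0 0 0 0.11 0.45;0 0 0 0.11 0.45;0 0 0 0.11 0.45;0 0 0 0.11 0.45;-12 0 -6.2 0 0.45;-22 0 -11.3 0 0.45;-28 0 -14.4 0 0.45;-30 0 -15.4 0 0.45;-30 0 -15.4 0 0.45'
python3 -m crank '-30 0 -15.4 0 0.45;-30 0 -15.4 0 0.45;-30 0 -15.4 0 0.45;-30 0 -15.4 0 0.45;-30 0 -15.4 0 0.45;-30 0 -15.4 0 0.45;-30 0 -15.4 0 0.45;-24 0 -12.3 0 0.45;-14 0 -7.2 0 0.45;-8.5 0 -4.4 0 0.45'
python3 -m crank '0 0 0 0 0.45;0 0 0 0 0.45;0 0 0 0 0.45;0 0 0 0 0.45;0 0 0 0 0.45;0 5 0 0 0.45;0 10 0 0 0.45;0 5 0 0 0.45;0 0 0 0 0.45;0 0 0 0 0.45'
python3 go.py 610.5 75.6 92 -42.4
```

```text
time_s: 43.3
tool_pos: [534.1, -200.2, 209.3]
eef_rot: [[-0.666, -0.0, 0.746], [-0.746, 0.0, -0.666], [-0.0, -1.0, -0.0]]
force: [1.2, 0.7, -0.5]
opening: 38.2
time_s: 44.13
tool_pos: [607.3, 80.5, 209.4]
eef_rot: [[-0.663, -0.0, 0.749], [-0.749, 0.002, -0.663], [-0.001, -1.0, -0.001]]
force: [0.2, -0.4, 0.6]
opening: 38.4
time_s: 44.97
tool_pos: [607.4, 76.2, 188.5]
eef_rot: [[-0.669, -0.001, 0.744], [-0.744, -0.0, -0.669], [0.001, -1.0, -0.001]]
force: [0.1, -0.0, -0.9]
opening: 38.5
t 44.97 p [607.4  76.2 188.5] yaw -42.0 F [ 0.1 -0.  -0.9] M [-0.01 -0.01 -0.05] op 38.5 q7 -1.23 tilt 0.08
spin 0.008 then  dx -1.7 dy 96.5 dz 2.7 | before spin dx -1.7 dz 2.7
```

```bash

python3 -m crank '-1.5 10 2.3 0 0.45;0 15 0 0 0.45;0 15 0 0 0.45;0 15 0 0 0.45;0 15 0 0 0.45;0 11 0 0 0.45;0 8 0 0 0.45;0 5 0 0 0.45;0 2 0 0 0.45;0 0 0 0 0.45' 50
python3 go.py 610.5 75.6 92 -42.4
python3 -m crank '0 0 0 0 0.4;0 0 0 0 0.3;0 0 0 0 0.2;0 0 0 0 0.1;0 0 0 0 0;0 0 0 0 0;0 0 0 0 0;0 0 0 0 0;0 0 0 0 0;0 0 0 0 0' 50
python3 go.py
```

```text
time_s: 45.8
tool_pos: [610.5, 75.9, 93.1]
eef_rot: [[-0.669, -0.0, 0.744], [-0.744, -0.0, -0.669], [0.0, -1.0, -0.0]]
force: [0.5, -0.1, -0.7]
opening: 38.7
t 45.8 p [610.5  75.9  93.1] yaw -42.0 F [ 0.5 -0.1 -0.7] M [ 0.03 -0.01  0.  ] op 38.7 q7 -1.29 tilt 0.01
spin 0.008 then  dx 0.2 dy 1.1 dz 0.2 | before spin dx 0.2 dz 0.2
time_s: 46.63
tool_pos: [610.8, 75.9, 94.1]
eef_rot: [[-0.669, 0.001, 0.744], [-0.744, 0.0, -0.669], [-0.001, -1.0, 0.001]]
force: [-1.0, -0.2, 6.3]
opening: 21.0
t 46.63 p [610.8  75.9  94.1] yaw -42.0 F [-1.  -0.2  6.3] M [-0.06  0.21 -0.04] op 21.0 q7 -1.29 tilt 0.07
```

```bash

python3 -m crank '0 0 0 0 0.36;0 0 0 0 0.36;0 0 0 0 0.36;0 0 0 -0.1 0.36;0 0 0 -0.12 0.36;0 0 0 -0.12 0.36;0 0 0 -0.1 0.36;0 0 0 0 0.36;0 0 0 0 0.36;0 0 0 0 0.3' 50
python3 -m crank '0 0 0 0 0.25;0 0 0 0 0.2;0 0 0 0 0.1;0 0 0 0 0;0 0 0 0 0;0 0 0 0 0;0 0 0 0 0;0 0 0 0 0;0 0 0 0 0;0 0 0 0 0' 50
python3 go.py
python3 -m crank '0 -3 0 0 0;0 -6 0 0 0;0 -12 0 0 0;0 -15 0 0 0;0 -18 0 0 0;0 -18 0 0 0;0 -18 0 0 0;0 -15 0 0 0;0 -8 0 0 0;0 0 0 0 0' 60
python3 go.py 449 -325 60 -16.8
```

```text
time_s: 47.47
tool_pos: [610.4, 75.7, 93.1]
eef_rot: [[-0.292, -0.0, 0.957], [-0.957, 0.0, -0.292], [0.0, -1.0, -0.0]]
force: [0.5, 0.2, -0.7]
opening: 25.5
time_s: 48.3
tool_pos: [610.5, 75.9, 93.4]
eef_rot: [[-0.288, 0.0, 0.958], [-0.958, 0.0, -0.288], [-0.0, -1.0, 0.0]]
force: [0.1, -0.9, 3.5]
opening: 19.6
t 48.3 p [610.5  75.9  93.4] yaw -16.8 F [ 0.1 -0.9  3.5] M [-0.05  0.07  0.04] op 19.6 q7 -0.97 tilt 0.01
time_s: 49.13
tool_pos: [611.3, 76.1, 208.7]
eef_rot: [[-0.288, 0.003, 0.958], [-0.958, 0.001, -0.288], [-0.001, -1.0, 0.003]]
force: [0.2, 0.3, -1.7]
opening: 19.0
t 49.13 p [611.3  76.1 208.7] yaw -16.8 F [ 0.2  0.3 -1.7] M [-0.04 -0.06  0.06] op 19.0 q7 -0.87 tilt 0.19
spin 0.001 then  dx 430.9 dy 148.7 dz -39.4 | before spin dx 430.8 dz -39.7
```

```bash

python3 -m crank '12 0 -1.1 0 0;20 0 -1.8 0 0;26 0 -2.4 0 0;28 0 -2.6 0 0;30 0 -2.7 0 0;30 0 -2.7 0 0;30 0 -2.7 0 0;30 0 -2.7 0 0;30 0 -2.7 0 0;30 0 -2.7 0 0' 60
python3 -m crank '30 0 -2.7 0 0;30 0 -2.7 0 0;30 0 -2.7 0 0;28 0 -2.6 0 0;22 0 -2.1 0 0;15 0 -1.4 0 0;9.9 0 -1 0 0;0 0 0 0 0;0 15 0 0 0;0 20 0 0 0' 60
python3 -m crank '0 25 0 0 0;0 25 0 0 0;0 20 0 0 0;0 15 0 0 0;0 10 0 0 0;0 5 0 0 0;0 0 0 0 0;0 0 0 0 0;0 0 0 0 0;0 0 0 0 0' 60
python3 go.py 449 -325 14 -16.8; python3 - <<'E'
from h import *
a=snap('side','s10')
cv2.imwrite('pics/k10.png',cv2.resize(a[120:220,220:340],(600,500)))
E
```

```text
time_s: 49.97
tool_pos: [508.5, -173.8, 205.2]
eef_rot: [[-0.289, -0.002, 0.957], [-0.957, 0.0, -0.289], [0.0, -1.0, -0.002]]
force: [0.9, -0.7, -1.4]
opening: 18.8
time_s: 50.8
tool_pos: [449.5, -325.0, 171.8]
eef_rot: [[-0.288, 0.002, 0.958], [-0.958, -0.001, -0.288], [0.0, -1.0, 0.003]]
force: [0.1, 0.3, -0.7]
opening: 19.1
time_s: 51.63
tool_pos: [449.0, -325.7, 72.1]
eef_rot: [[-0.288, 0.001, 0.958], [-0.958, -0.001, -0.288], [0.0, -1.0, 0.001]]
force: [0.1, 0.0, -1.2]
opening: 19.1
t 51.63 p [ 449.  -325.7   72.1] yaw -16.8 F [ 0.1  0.  -1.2] M [ 0.02 -0.02 -0.01] op 19.1 q7 -0.29 tilt 0.08
spin 0.001 then  dx -0.7 dy 58.1 dz -0.2 | before spin dx -0.7 dz -0.2
```

View pics/k10.png

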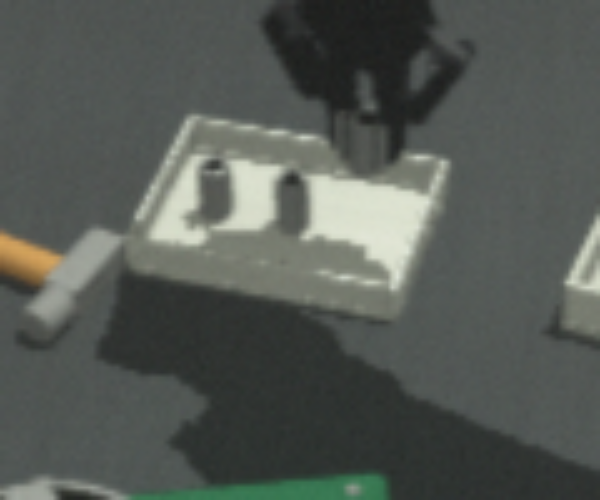

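Two nuts stand in the tray at (215,190) and (291,203), and the third hangs over its slot. I'll place it and retreat.

```bash

python3 -m crank '0 12 0 0 0;0 14 0 0 0;0 11 0 0 0;0 8 0 0 0;0 5 0 0 0;0 4 0 0 0;0 2 0 0 0;0 1 0 0 0;0 0 0 0 0;0 0 0 0 0' 60
python3 go.py
python3 -m crank '0 0 0 0 0.1;0 0 0 0 0.25;0 0 0 0 0.38;0 0 0 0 0.38;0 0 0 0 0.38;0 -4 0 0 0.38;0 -10 0 0 0.38;0 -20 0 0 0.38;0 -30 0 0 0.38;0 -30 0 0 0.45'
python3 -m crank '0 -30 0 0 0.45;0 -30 0 0 0.45;0 -25 0 0 0.45;20 -10 0 0 0.45;30 0 0 0 0.45;30 0 0 0 0.45;30 0 0 0 0.45;30 0 0 0 0.45;30 0 0 0 0.45;30 0 0 0 0.45'
python3 -m crank '10 0 0 0 0.45;0 0 0 0 0.45;0 0 0 0 0.45;0 0 0 0 0.45;0 0 0 0 0.45;0 0 0 0 0.45;0 0 0 0 0.45;0 0 0 0 0.45;0 0 0 0 0.45;0 0 0 0 0.45'
python3 go.py;python3 - <<'E'
from h import *
a=snap('side','s11');b=snap('top','t11')
cv2.imwrite('pics/k11.png',np.hstack([b[60:360,110:450],a[60:360,100:420]])) 
o=np.vstack([np.hstack([cv2.resize(b[165:255,345:435],(400,300)),cv2.resize(a[130:205,230:330],(400,300))]),np.hstack([cv2.resize(b[120:250,120:310],(400,300)),cv2.resize(a[180:405,100:400],(400,300))])])
cv2.imwrite('pics/k11.png',o)
E
```

```text
time_s: 52.52
tool_pos: [448.8, -325.6, 14.5]
eef_rot: [[-0.288, 0.0, 0.958], [-0.958, -0.0, -0.288], [0.0, -1.0, 0.0]]
force: [-0.4, -0.2, -0.7]
opening: 19.2
t 52.52 p [ 448.8 -325.6   14.5] yaw -16.8 F [-0.4 -0.2 -0.7] M [0.   0.01 0.04] op 19.2 q7 -0.36 tilt 0.02
time_s: 53.35
tool_pos: [448.1, -324.9, 109.6]
eef_rot: [[-0.288, -0.001, 0.958], [-0.958, 0.001, -0.288], [-0.001, -1.0, -0.002]]
force: [0.5, -1.4, 0.4]
opening: 38.1
time_s: 54.18
tool_pos: [390.1, -518.1, 204.4]
eef_rot: [[-0.288, 0.0, 0.958], [-0.958, -0.0, -0.288], [0.0, -1.0, 0.0]]
force: [1.7, -0.8, 1.2]
opening: 38.4
time_s: 55.02
tool_pos: [388.2, -526.4, 203.2]
eef_rot: [[-0.288, -0.0, 0.958], [-0.958, 0.0, -0.288], [-0.0, -1.0, -0.0]]
force: [-0.4, -0.2, 0.5]
opening: 38.3
t 55.02 p [ 388.2 -526.4  203.2] yaw -16.7 F [-0.4 -0.2  0.5] M [-0.02  0.03  0.  ] op 38.3 q7 0.2 tilt 0.01
```

View pics/k11.png

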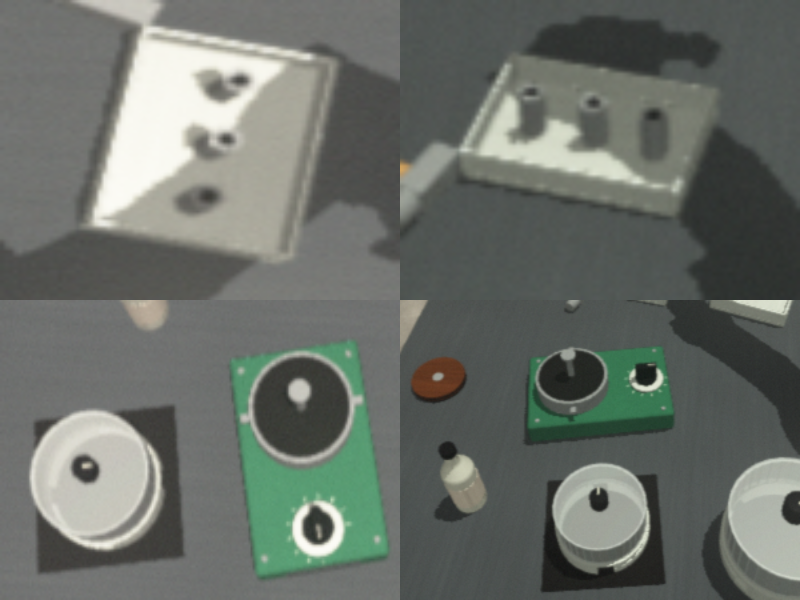

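All three nuts stand in the tray, the deck is empty, the cover is upright in the middle of the mat, the knob's line points to off, and the oil bottle and hammer are in place. Handing in.

```bash
python3 -c "
from rig import *
print(sign_off())"
```

```text
the job is handed in; nothing more can be done
None
```

The job is handed in at about 55 s on the robot's clock; `sign_off()` gives no verdict, so I can't confirm a pass.

**What I did:**
- **Speed knob:** I turned it anticlockwise to its stop, where the wrist moment rose to 1.3 N m.
- **Cover:** I pressed it down 7 mm, twisted it 86°, lifted it off and set it down on the mat.
- **Nuts:** Three were present, and all three went into the 180 x 130 mm tray. I re-gripped two of them because the first grip looked to be across the corners.

**Last checks:**
- The final pictures show three nuts standing inside the tray walls and an empty deck.
- The cover is upright, in the middle of the mat, and the knob's line points to off.
- The oil bottle and hammer look unmoved by eye; I did not measure them at the end.
- The gripper is clear of everything, and no force reading came near a limit.

**Irregularities:**
- The tray had been knocked about 20 mm aside before I used it, so I measured it again before placing.
- The second nut was let go about 7 mm above the tray floor and still stood upright.
- One check for further tray movement stopped with a script error. The part that ran showed the tray's right edge unmoved.

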